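# Clamp a copper pot in the screw fixture

### The arm

A 7-joint arm with a two-finger parallel gripper is mounted at the origin on the work surface. World frame = base frame: x ahead of the robot, y to its left, z up, the work surface at z = 0. Lengths are in mm, angles in rad, forces in N, time in s.
With the tool pointing down it reaches from about 425 to 975 mm from the base axis. Payload 16.7 kg.
Tool frame: the origin (TCP) lies at the very end of the fingers, on their centre line; the grasp point (between the pads) lies ctrl.grip_depth behind it (ctrl.grip_depth is the distance from the TCP to the grasp point, in mm); z points along the fingers, y is the line along which they close (so a half turn about z gives the same grasp; the last joint's range is limited). The gripper opens to 85 mm and grips with 20 to 120 N. Pads are 22 mm wide; open, the fingers measure 114 mm over their backs; the gripper's body (76 mm by 85 mm) begins 54 mm behind the grasp point. The pads swing forward as they close: fully open they stand 13 mm farther back than shut.
Start: joints at [-1.488, 0.426, 0.074, 1.606, -0.034, 1.111, -0.067], TCP at [155.732, 656.752, 231.302] pointing down, gripper open.
Joint ranges: [-2.85, 2.85], [-0.5, 2.14], [-1.23, 1.37], [0.21, 2.46], [-1.02, 4.16], [0.16, 2.05], [-2.73, 2.73]. Speed limits (rad/s): [1.89, 1.89, 2.39, 2.39, 3.01, 3.01, 3.01].

### API

Orientations are given as a 3x3 rotation matrix whose columns are the frame's x, y, z axes.
In Python, from station import ctrl gives the robot as it stands.
- The arm moves only by the shell command python3 -m creep 'ROWS' [FORCE]. ROWS is JSON, a list of rows, each a list of 7 numbers: the opening, from -1 (shut) to 1 (fully open), then the shift along the tool's x, y, z in mm, then the turn, a rotation vector about the tool's x, y, z in rad. A call has 1 to 20 rows; each row is the pose to reach, as a shift and turn from the pose commanded when the call began, along the tool's axes at that moment; what a row does not reach only later rows make up. A row lasts 1/12 s, in which the tool goes at most 41.7 mm and 7.16 degrees, less where a joint would pass 70% of its speed; a pose out of reach is approached as far as the arm can. A call with a gripper value outside its range is refused whole. The fingers move at their own pace and stop on an object; FORCE is the grip in N (left out, the last holds). Time passes only in rows, so rows that repeat a pose let the fingers close. It gives the time, the measured TCP pose, the force, the opening and the grip force at its end, in the units of the state.
- ctrl.state(): the state, without advancing time (a new reading comes with each control period).
- ctrl.camera(name): name is "scene" or "top" or "wrist"; returns (picture, depth): 400x640x3 uint8, red, green, blue; 400x640 float32, mm along the optical axis (not along the pixel's ray), 0 where there is no reading.
- ctrl.camera_info(name): a dict with "camera_matrix" (3x3 intrinsics, pixels), "view" (4x4, takes a point from world to camera coordinates); the wrist camera has in their place "hand_eye" (4x4, takes a point from camera to tool coordinates, whose origin is the TCP and whose axes are the flange's). Camera axes: x right, y down, z forward; pixel columns grow to the right and rows downward; lengths in mm; the calibration is good to about 2 mm. A picture is of the moment at which its call begins: read the wrist's pose just before it. camera_info takes no time and is no camera call.
- ctrl.sign_off(): hands the job in; it is judged then, once.
The state is a dict: "t": time; "joints": joint angles; "joint_vel": joint speeds; "effort": joint torques, N m; "tcp_pos": TCP position; "eef_rot": TCP orientation; "force": force on the tool from outside, world axes, zero at the start; "moment": the same for the moment, N m; "gripper_width": finger opening in mm; "finger_force": force on a finger pad.
Only numpy, scipy, OpenCV 4.12 (cv2) and the standard library are available. Lean on these libraries where they do the work, as an engineer would, in place of code of your own. Each camera call takes 0.05 s, during which the arm holds its last target. There are 200 camera calls.

### The job

Slide the bed of the screw fixture fully home so that the copper pot on it stands under the screw, then turn the knob clockwise until the rubber foot holds the pot down with about 15 newtons, and let go. Never press the pot with more than 25 newtons, let the grip sink with the knob so that it is not pulled or pushed along its axis with more than about 20 newtons, and leave the other things on the bench where they are.

Things in the scene. Friction and masses are not known exactly. Their poses are not given: they have to be found in the camera images.
- fixture: Grey C-frame fixture fixed to the bench: base 140 x 330 x 12 mm, column 60 x 40 mm at its local +y end, overhead arm 50 mm wide (underside 165, top 190 mm above the bench, from local y -37 mm to the column) carrying a vertical screw. Origin on the bench top below the screw's axis; local z up; the bed slides home along local +y, local x is across it.
- knob_grip (a point): Middle of the black round knob on top of the screw: diameter 36 mm, 30 mm high; point on its axis 15 mm below its top, 255 mm above the bench when the screw is fully raised, as at the start. Round, so it can be gripped at any angle. Free air all round, and below it 50 mm down to the overhead arm at the start, 20 mm when fully down.
- bed (a joint): Travel of the aluminium sliding bed, m: 0 fully out, 0.090 fully home against its stop. It slides along the fixture's local +y with about 3 N of friction.
- handle (a point): Upright round steel handle pin of the bed, diameter 15 mm, 50 mm high, standing on the bed's end away from the column. Point on its axis 31 mm above the bed's top face (bed top 28 mm, pin top 78 mm above the bench) and 115 mm from the pot's centre.
- pot: Loose round copper pot, 72 mm high, largest diameter 72 mm, flat mouth diameter 48 mm, about 0.25 kg, standing in a shallow ring on the bed, its underside 31 mm above the bench. Origin at the centre of its underside; z up.
- bystander_vase: Bystander: copper vase 167 mm high, widest 78 mm; origin at the centre of its underside.
- bystander_bowl: Bystander: copper bowl, rim diameter 80 mm, 32 mm high; origin at the centre of its underside.
- bystander_bottle: Bystander: clear bottle with a blue cap, diameter 60 mm, 150 mm high; origin at the centre of its underside.
- knob (a joint): Angle of the knob, rad: 0 fully raised, grows clockwise seen from above, to 5.2. Steep thread: knob and screw sink 5.73 mm per rad (36 mm a turn), so a grasp must sink with it. Dry friction about 0.15 N m; it stays where it is left. Pressing the pot adds 0.0057 N m of turning moment per newton of clamping force.
- stem: The steel screw, diameter 14 mm, with all it carries; origin on its axis, 65 mm below knob_grip. At its lower end a round black rubber foot (diameter 46, 12 mm thick) that does not turn hangs 8 to 20 mm above the pot's mouth when raised: its length differs each time and is not measured, so the touch must be felt. Once it touches, it yields 1 mm per 4 N.
- play (a joint): Axial play of the knob on the screw, m: 0 free, + pulled up, - pushed down, at most 0.006 either way. The knob sits on a sprung key, 6 N per mm, so a grasp that does not sink with the turning screw pulls the knob away from it; keep it within 3.5 mm (21 N).
There are look-alikes about, which are no part of the job. What is shaped like the pot but blue or purple is not meant.

How it is judged:
By the outcome, as a careful person would: the job done as asked, in the order asked, and still so for the second after the job is handed in, with the robot touching nothing.
It also fails if it takes over 72 s, if anything falls off the work surface, if the arm or the gripper's body presses on something with over 40 N, if the wrist force passes 120 N, or if a joint passes its speed limit or range.

## Working session

There is one attempt and no reset: what is moved stays moved. The work goes in short steps, Python scripts to look and compute and a shell command to move; the robot and the scene stay as the last step left them, time stands still between calls to the robot, and variables do not carry over. Pictures are saved under pics/ and viewed, at most 10 in all, crops included, and the job is handed in when it is done.

```bash
mkdir -p pics; ls; cat > h.py <<'E'
import numpy as np,cv2
from station import ctrl
def grab(n,save):
    s=ctrl.state(); p,d=ctrl.camera(n); np.savez(f'{save}.npz',p=p,d=d,R=np.array(s['eef_rot']),t=np.array(s['tcp_pos']))
    cv2.imwrite(f'pics/{save}.png',p[:,:,::-1]); return p,d
def world(n,save):
    z=np.load(f'{save}.npz'); i=ctrl.camera_info(n); K=np.array(i['camera_matrix'])
    v,u=np.mgrid[0:400,0:640]; d=z['d'].astype(float)
    c=np.stack([(u-K[0,2])/K[0,0]*d,(v-K[1,2])/K[1,1]*d,d],-1)
    if 'view' in i:
        V=np.linalg.inv(np.array(i['view'])); R,t=V[:3,:3],V[:3,3]
    else:
        H=np.array(i['hand_eye']); R=z['R']@H[:3,:3]; t=z['R']@H[:3,3]+z['t']
    w=c@R.T+t; w[d<=0]=np.nan
    return w,z['p']
E
python3 - <<'E'
from h import *
a,_=grab('top','top0');b,_=grab('scene','scene0')
cv2.imwrite('pics/both.png',cv2.resize(np.vstack([a,b])[:,:,::-1],(480,600)))
s=ctrl.state();print(ctrl.grip_depth,{k:np.round(v,3).tolist() for k,v in s.items()})
for n in('top','scene'):print(np.round(ctrl.camera_info(n)['view'],2).tolist())
E
```

```text
pics
18.700000000000003 {'t': 0.1, 'joints': [-1.488, 0.427, 0.074, 1.607, -0.034, 1.111, -0.067], 'joint_vel': [0.003, -0.002, 0.001, -0.001, -0.0, 0.002, 0.0], 'effort': [0.009, -95.154, 3.773, -46.44, 0.02, 0.007, 0.0], 'tcp_pos': [155.668, 656.418, 230.694], 'eef_rot': [[-0.973, 0.231, -0.0], [0.231, 0.973, -0.001], [-0.0, -0.001, -1.0]], 'force': [-0.268, 0.152, 0.125], 'moment': [0.001, -0.12, 0.013], 'finger_force': 0.0, 'gripper_width': 85.177}
[[0.02, -1.0, -0.01, 25.66], [-0.99, -0.02, -0.11, 564.72], [0.11, 0.01, -0.99, 1490.87], [0.0, 0.0, 0.0, 1.0]]
[[0.79, 0.61, -0.01, -445.15], [0.38, -0.51, -0.77, -74.74], [-0.47, 0.61, -0.63, 1545.53], [0.0, 0.0, 0.0, 1.0]]
```

View pics/top0.png

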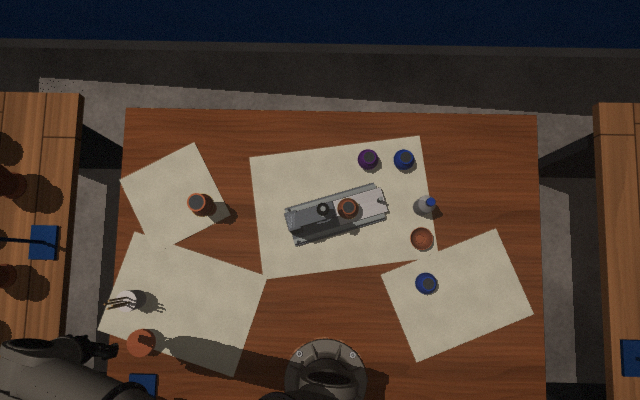

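View pics/scene0.png

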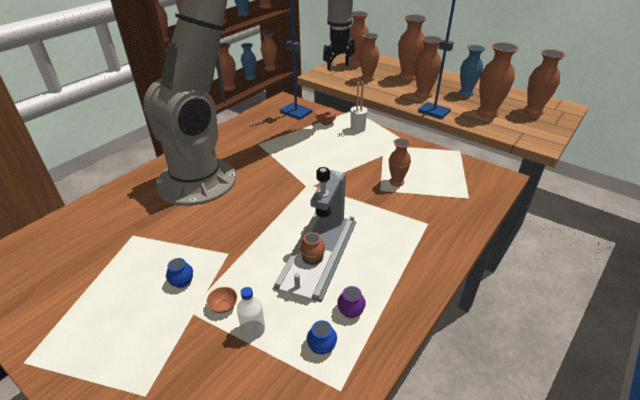

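The top view shows the knob at (323,210), the pot at (347,208), the handle near (383,204) and the column at the left (290,220). In the scene view, the knob is at (323,174), the pot at (312,247) and the pin at (297,281).

```bash
python3 - <<'E'
from h import *
for n in('top','scene'):
    w,p=world(n,n+'0'); hsv=cv2.cvtColor(p,cv2.COLOR_RGB2HSV); x,y,z=w[...,0],w[...,1],w[...,2]
    box=(x>350)&(x<800)&(y>-250)&(y<250)
    def rep(name,m):
        m=m&box
        if m.sum()<3: print(n,name,'few');return
        nc,l,st,c=cv2.connectedComponentsWithStats(m.astype('uint8'))
        for k in range(1,nc):
            if st[k,4]<6: continue
            q=w[l==k]; print(n,name,st[k,4],np.round(c[k]),'med',np.round(np.median(q,0),1),'min',np.round(q.min(0)),'max',np.round(q.max(0)))
    rep('knobtop',(z>262)&(z<280))
    rep('arm',(z>180)&(z<200))
    cop=((hsv[...,0]<18)&(hsv[...,1]>90))
    rep('pot',cop&(z>50)&(z<115))
    rep('mouth',(z>96)&(z<112))
    rep('pin',(z>68)&(z<85))
    K=np.array(ctrl.camera_info(n)['camera_matrix']);print(K[0,0])
    # fixture base/bed orientation
    m=box&(z>5)&(z<40)&(hsv[...,1]<60)
    nc,l,st,c=cv2.connectedComponentsWithStats(m.astype('uint8'));k=1+np.argmax(st[1:,4])
    q=w[l==k][:,:2].astype('float32');print('base',cv2.minAreaRect(q))
w,p=world('top','top0');c=p[165:255,270:410]
cv2.imwrite('pics/c1.png',cv2.resize(c[:,:,::-1],None,fx=5,fy=5,interpolation=2))
E
```

```text
top knobtop 119 [323. 209.] med [554.3  19.3 269.6] min [539.   4. 263.] max [572.  37. 277.]
top arm 715 [307. 217.] med [538.9  73.8 190.1] min [493. -19. 180.] max [590. 140. 199.]
top pot 240 [347. 209.] med [575.5 -62.   84.6] min [549. -97.  63.] max [619. -29. 111.]
top mouth 162 [348. 207.] med [582.8 -64.6 103.5] min [559. -88.  97.] max [607. -44. 111.]
top pin 135 [369. 156.] med [ 763.5 -135.6   73.2] min [ 739. -157.   68.] max [ 786. -112.   80.]
top pin 34 [401. 156.] med [ 764.5 -245.4   72.4] min [ 746. -250.   68.] max [ 784. -239.   82.]
top pin 17 [380. 198.] med [ 617.9 -173.7   77.3] min [ 612. -181.   74.] max [ 623. -167.   85.]
top pin 130 [347. 209.] med [576.2 -59.4  78.7] min [ 549. -100.   68.] max [618. -32.  85.]
437.7581959213898
base ((572.7843017578125, -34.16302490234375), (150.59523010253906, 363.9516296386719), 18.33974266052246)
scene knobtop 103 [323. 171.] med [559.7  15.1 268.2] min [541.   1. 262.] max [575.  36. 272.]
scene arm 552 [328. 189.] med [554.9  41.4 188.6] min [505. -22. 180.] max [590. 138. 199.]
scene pot 440 [312. 249.] med [59
[... 163 characters left out ...]
uth 171 [312. 238.] med [585.2 -66.8 102.4] min [561. -89.  98.] max [609. -40. 106.]
scene pin 60 [337. 208.] med [550.1 100.6  78. ] min [525.  92.  68.] max [561. 139.  85.]
scene pin 199 [312. 250.] med [601.4 -86.5  77.8] min [ 551. -104.   68.] max [621. -34.  85.]
scene pin 29 [296. 276.] med [ 619.7 -178.    75.6] min [ 614. -182.   70.] max [ 627. -170.   80.]
scene pin 230 [351. 293.] med [ 763.  -135.6   71.2] min [ 740. -160.   68.] max [ 785. -111.   77.]
scene pin 59 [326. 324.] med [ 765.6 -244.5   71.1] min [ 744. -250.   68.] max [ 784. -237.   74.]
427.44043728537576
base ((573.4617309570312, -30.489227294921875), (141.55722045898438, 348.2010192871094), 18.028593063354492)
```

View pics/c1.png

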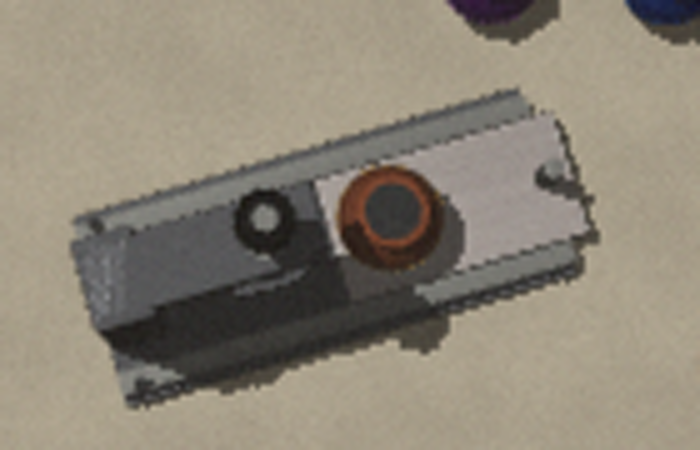

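```bash
cat >> h.py <<'E'
def to(p,ang=None):
    "shift/turn in tool axes to bring TCP to world p, tool-y azimuth ang deg (mod 180)"
    s=ctrl.state();R=np.array(s['eef_rot']);d=R.T@(np.array(p)-s['tcp_pos'])
    a=np.degrees(np.arctan2(R[1,1],R[0,1]))
    print('t',round(s['t'],2),'tcp',np.round(s['tcp_pos'],1),'shift',np.round(d,1),'yaz',round(a,1),'j1,j7',np.round([s['joints'][0],s['joints'][6]],2),'tilt',np.round(R[:,2],4),'F',np.round(s['force'],1),'M',np.round(s['moment'],2),'w',round(s['gripper_width'],1))
    if ang is not None: print('turn z',np.round([np.radians(-(ang-a+k)) for k in(-360,-180,0,180,360)],3))
E
python3 -m creep '[[1,0,0,-40,0,0,0],[1,0,0,-80,0,0,0],[1,-40,-27,-100,0,0,0],[1,-80,-55,-100,0,0,0],[1,-120,-82,-100,0,0,0],[1,-160,-110,-100,0,0,0],[1,-200,-137,-100,0,0,0],[1,-240,-164,-100,0,0,0],[1,-280,-192,-100,0,0,0],[1,-320,-219,-100,0,0,0],[1,-360,-246,-100,0,0,0],[1,-398,-272,-100,0,0,0],[1,-398,-272,-100,0,0,0],[1,-398,-272,-100,0,0,0],[1,-398,-272,-100,0,0,0],[1,-398,-272,-100,0,0,0]]'
python3 -c "
from h import *
to([619.5,-175,330],18)"
```

```text
t: 1.43
tcp_pos: [481.1, 298.7, 331.1]
eef_rot: [[-0.972, 0.234, -0.0], [0.234, 0.972, -0.0], [0.0, -0.001, -1.0]]
force: [-0.7, 0.1, -0.0]
gripper_width: 85.6
finger_force: 0.0
t 1.43 tcp [481.1 298.7 331.1] shift [-245.4 -428.2    1.3] yaz 76.5 j1,j7 [-0.96  0.73] tilt [-3.e-04 -5.e-04 -1.e+00] F [-0.7  0.1 -0. ] M [-0.02  0.02 -0.04] w 85.6
turn z [ 7.304  4.162  1.021 -2.121 -5.263]
```

```bash

python3 -m creep '[[1,-20,-35,0,0,0,0.1],[1,-40,-70,0,0,0,0.2],[1,-60,-105,0,0,0,0.3],[1,-80,-140,0,0,0,0.4],[1,-100,-175,0,0,0,0.5],[1,-120,-210,0,0,0,0.6],[1,-140,-245,0,0,0,0.7],[1,-160,-280,0,0,0,0.8],[1,-180,-315,0,0,0,0.9],[1,-200,-350,0,0,0,1.02],[1,-220,-385,0,0,0,1.02],[1,-245,-428,0,0,0,1.02],[1,-245,-428,0,0,0,1.02],[1,-245,-428,0,0,0,1.02],[1,-245,-428,0,0,0,1.02],[1,-245,-428,0,0,0,1.02]]'
python3 - <<'E'
from h import *
grab('wrist','w1'); w,p=world('wrist','w1'); x,y,z=[w[...,i] for i in range(3)]
for nm,lo,hi,c in(('pin',70,85,(619,-175)),('pot',98,108,(584,-65)),('knob',262,280,(556,19))):
    m=(z>lo)&(z<hi)&(np.hypot(x-c[0],y-c[1])<45); q=w[m]
    if len(q): print(nm,len(q),np.round(np.median(q,0),1),np.round(q.min(0)),np.round(q.max(0)))
to([619.5,-175,41],18)
E
```

```text
t: 2.77
tcp_pos: [620.0, -170.8, 330.9]
eef_rot: [[-0.315, 0.949, -0.001], [0.949, 0.315, 0.001], [0.001, -0.0, -1.0]]
force: [-0.0, -0.4, -0.3]
gripper_width: 85.4
finger_force: 0.0
pin 126 [ 619.5 -173.7   77.9] [ 613. -182.   70.] [ 627. -167.   81.]
pot 1891 [584.5 -64.4 103.7] [561. -89. 101.] [608. -41. 107.]
t 2.82 tcp [ 620.1 -170.8  331.1] shift [ -4.1  -1.8 290.1] yaz 18.4 j1,j7 [-0.37  0.72] tilt [-3.e-04  8.e-04 -1.e+00] F [-0.1 -0.3  1. ] M [ 0.04 -0.02 -0.07] w 85.4
turn z [ 6.289e+00  3.148e+00  6.000e-03 -3.135e+00 -6.277e+00]
```

View pics/w1.png

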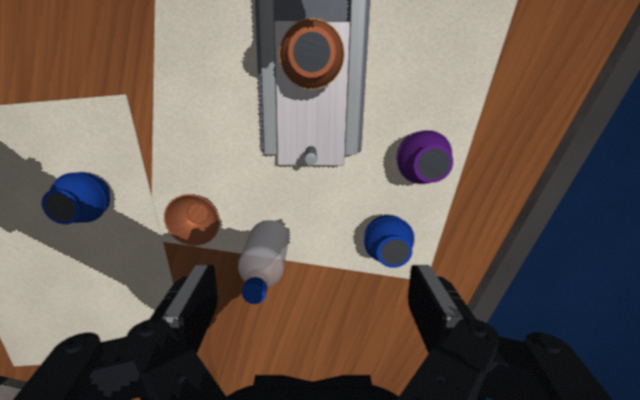

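The wrist view shows the pin at (310,157), the pot at (312,53), the bottle at (265,250) and the bowl at (192,218). These agree with the earlier positions.

```bash

python3 -m creep '[[1,-3,-2,40,0,0,0],[1,-3,-2,80,0,0,0],[1,-3,-2,120,0,0,0],[1,-3,-2,160,0,0,0],[1,-3,-2,195,0,0,0],[1,-3,-2,195,0,0,0],[1,-3,-2,195,0,0,0],[1,-3,-2,195,0,0,0]]'
python3 - <<'E'
from h import *
print(np.round(ctrl.camera_info('wrist')['hand_eye'],2).tolist())
w,p=world('wrist','w1'); x,y,z=[w[...,i] for i in range(3)]
m=(z>15)&(z<155)&(y<-195)&(x<700)&(x>520); q=w[m]; print('bottle',np.round(np.median(q,0)),np.round(q.min(0)),np.round(q.max(0)))
to([619.5,-174.2,41],18)
E
```

```text
t: 3.48
tcp_pos: [620.0, -176.0, 138.6]
eef_rot: [[-0.313, 0.95, 0.002], [0.95, 0.313, -0.0], [-0.001, 0.002, -1.0]]
force: [-0.8, 0.1, 1.3]
gripper_width: 85.4
finger_force: 0.0
[[0.0, -0.95, -0.33, 83.82], [1.0, 0.0, 0.0, 0.03], [-0.0, -0.33, 0.95, -142.93], [0.0, 0.0, 0.0, 1.0]]
bottle [ 600. -311.   98.] [ 520. -347.   15.] [ 632. -195.  152.]
t 3.48 tcp [ 620.  -176.   138.6] shift [ 1.9 -0.1 97.6] yaz 18.3 j1,j7 [-0.28  0.83] tilt [ 2.1e-03 -3.0e-04 -1.0e+00] F [-0.8  0.1  1.3] M [-0.03  0.01  0.02] w 85.4
turn z [ 6.288e+00  3.146e+00  5.000e-03 -3.137e+00 -6.279e+00]
```

```bash

python3 -m creep '[[1,2,0,0,0,0,0.12],[1,2,0,0,0,0,0.24],[1,2,0,0,0,0,0.36],[1,2,0,0,0,0,0.48],[1,2,0,0,0,0,0.6],[1,2,0,0,0,0,0.72],[1,2,0,0,0,0,0.84],[1,2,0,0,0,0,0.96],[1,2,0,0,0,0,1.08],[1,2,0,0,0,0,1.2],[1,2,0,0,0,0,1.32],[1,2,0,0,0,0,1.44],[1,2,0,0,0,0,1.57],[1,2,0,0,0,0,1.57],[1,2,0,0,0,0,1.57],[1,2,0,0,0,0,1.57]]'
python3 -c "
from h import *
to([619.5,-174.2,41],-72)"
```

```text
t: 4.82
tcp_pos: [619.0, -174.0, 137.6]
eef_rot: [[0.948, 0.318, 0.002], [0.318, -0.948, 0.0], [0.002, 0.0, -1.0]]
force: [0.6, 0.7, -0.5]
gripper_width: 85.4
finger_force: 0.0
t 4.82 tcp [ 619.  -174.   137.6] shift [ 0.3  0.3 96.6] yaz -71.5 j1,j7 [-0.52 -0.47] tilt [ 1.7e-03  4.0e-04 -1.0e+00] F [ 0.6  0.7 -0.5] M [ 0.01 -0.04  0.  ] w 85.4
turn z [ 6.293  3.151  0.01  -3.132 -6.274]
```

Descend, then close softly on the pin.

```bash

python3 -m creep '[[1,0,0,35,0,0,0],[1,0,0,60,0,0,0],[1,0,0,80,0,0,0],[1,0,0,95,0,0,0.01],[1,0,0,96,0,0,0.01],[1,0,0,96,0,0,0.01],[0.3,0,0,96,0,0,0.01],[-0.2,0,0,96,0,0,0.01],[-0.5,0,0,96,0,0,0.01],[-1,0,0,96,0,0,0.01],[-1,0,0,96,0,0,0.01],[-1,0,0,96,0,0,0.01],[-1,0,0,96,0,0,0.01],[-1,0,0,96,0,0,0.01],[-1,0,0,96,0,0,0.01],[-1,0,0,96,0,0,0.01]]' 40
python3 -c "
from h import *
to([591.7,-88.6,41],-72)"
```

```text
t: 6.15
tcp_pos: [618.4, -174.3, 40.7]
eef_rot: [[0.953, 0.304, 0.0], [0.304, -0.953, 0.0], [0.0, 0.0, -1.0]]
force: [-0.7, 0.9, 5.8]
gripper_width: 13.8
finger_force: 38.8
t 6.15 tcp [ 618.4 -174.3   40.7] shift [  0.6 -89.8  -0.3] yaz -72.3 j1,j7 [-0.44 -0.4 ] tilt [ 4.e-04  1.e-04 -1.e+00] F [-0.7  0.9  5.8] M [0.21 0.19 0.05] w 13.8
turn z [ 6.278e+00  3.136e+00 -5.000e-03 -3.147e+00 -6.289e+00]
```

```bash

python3 -m creep '[[-1,0,-3,0,0,0,0],[-1,0,-8,0,0,0,0],[-1,0,-14,0,0,0,0],[-1,0,-20,0,0,0,0],[-1,0,-26,0,0,0,0],[-1,0,-32,0,0,0,0],[-1,0,-38,0,0,0,0],[-1,0,-44,0,0,0,0],[-1,0,-50,0,0,0,0],[-1,0,-56,0,0,0,0],[-1,0,-62,0,0,0,0],[-1,0,-68,0,0,0,0],[-1,0,-73,0,0,0,0],[-1,0,-78,0,0,0,0],[-1,0,-82,0,0,0,0],[-1,0,-84,0,0,0,0],[-1,0,-85,0,0,0,0],[-1,0,-86,0,0,0,0],[-1,0,-86,0,0,0,0],[-1,0,-86,0,0,0,0]]'
python3 -m creep '[[-1,0,-1,0,0,0,0],[-1,0,-2,0,0,0,0],[-1,0,-2,0,0,0,0],[-1,0,-2,0,0,0,0]]'
python3 -c "
from h import *
to([591.7,-88.6,41],-72)"
```

```text
t: 7.82
tcp_pos: [592.1, -91.8, 40.6]
eef_rot: [[0.953, 0.304, 0.0], [0.304, -0.953, 0.0], [0.0, -0.0, -1.0]]
force: [0.5, -1.0, 8.9]
gripper_width: 13.9
finger_force: 39.9
t: 8.15
tcp_pos: [591.6, -90.0, 40.7]
eef_rot: [[0.953, 0.304, 0.0], [0.304, -0.953, 0.0], [0.0, 0.0, -1.0]]
force: [-0.3, -1.6, 8.2]
gripper_width: 13.9
finger_force: 39.9
t 8.15 tcp [591.6 -90.   40.7] shift [ 0.5 -1.3 -0.3] yaz -72.3 j1,j7 [-0.62 -0.49] tilt [ 4.e-04  1.e-04 -1.e+00] F [-0.3 -1.6  8.2] M [-0.32 -0.11 -0.01] w 13.9
turn z [ 6.278e+00  3.137e+00 -5.000e-03 -3.147e+00 -6.288e+00]
```

```bash

for i in 1 2; do python3 -m creep '[[-1,0,-1,0,0,0,0],[-1,0,-2,0,0,0,0],[-1,0,-2,0,0,0,0],[-1,0,-2,0,0,0,0]]' | egrep 'tcp|^force'; done
```

```text
tcp_pos: [591.2, -89.0, 40.7]
force: [3.6, -6.7, 3.0]
tcp_pos: [591.2, -88.9, 40.8]
force: [10.1, -18.1, -6.6]
```

```bash

python3 -m creep '[[-1,0,2.5,0,0,0,0],[-1,0,2.5,0,0,0,0],[1,0,2.5,0,0,0,0],[1,0,2.5,0,0,0,0],[1,0,2.5,0,0,0,0],[1,0,2.5,0,0,0,0],[1,0,2.5,-30,0,0,0],[1,0,2.5,-65,0,0,0],[1,0,2.5,-100,0,0,0],[1,0,2.5,-135,0,0,0],[1,0,2.5,-170,0,0,0],[1,0,2.5,-205,0,0,0],[1,0,2.5,-240,0,0,0],[1,0,2.5,-275,0,0,0],[1,0,2.5,-295,0,0,0],[1,0,2.5,-295,0,0,0],[1,0,2.5,-295,0,0,0]]'
python3 - <<'E'
from h import *
grab('wrist','w2');grab('top','top2');grab('scene','scene2')
for n,s in(('wrist','w2'),('top','top2'),('scene','scene2')):
  w,p=world(n,s); x,y,z=[w[...,i] for i in range(3)]
  for nm,lo,hi,c,r in(('pin',70,85,(591,-89),30),('knob',262,280,(556,19),30)):
    m=(z>lo)&(z<hi)&(np.hypot(x-c[0],y-c[1])<r); q=w[m]
    if len(q): print(n,nm,len(q),np.round(np.median(q,0),1),np.round(q.min(0)),np.round(q.max(0)),np.round((q.min(0)+q.max(0))/2,1))
to([556,19,330],0)
E
```

```text
t: 10.23
tcp_pos: [591.3, -88.8, 336.0]
eef_rot: [[0.953, 0.304, 0.001], [0.304, -0.953, 0.001], [0.002, -0.0, -1.0]]
force: [0.5, 1.1, 0.1]
gripper_width: 85.5
finger_force: 0.0
wrist pin 123 [593. -89.  78.] [585. -96.  72.] [600. -82.  80.] [592.5 -89.3  76.1]
wrist knob 2322 [560.3  18.2 270. ] [539.   1. 262.] [576.  38. 273.] [557.1  19.9 267.4]
top knob 58 [559.7  27.8 270.5] [542.  13. 265.] [572.  37. 276.] [557.   25.1 270.6]
scene pin 23 [593.7 -91.8  75.5] [585. -97.  71.] [599. -85.  80.] [591.9 -90.7  75.3]
scene knob 104 [559.3  16.  268.1] [541.  -1. 262.] [576.  37. 271.] [558.4  18.1 266.8]
t 10.38 tcp [590.6 -88.7 334.2] shift [  -0.2 -113.1    4.3] yaz -72.3 j1,j7 [-0.87 -0.75] tilt [-1.6e-03  3.0e-04 -1.0e+00] F [0.1 0.3 0.1] M [-0.01  0.03  0.06] w 85.6
turn z [ 5.021  1.88  -1.262 -4.404 -7.545]
```

View pics/scene2.png

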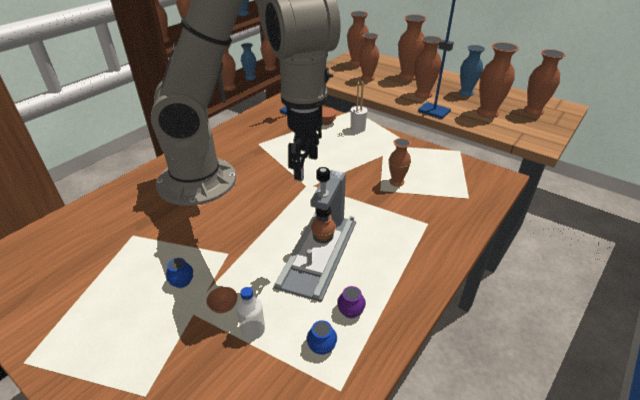

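View pics/w2.png

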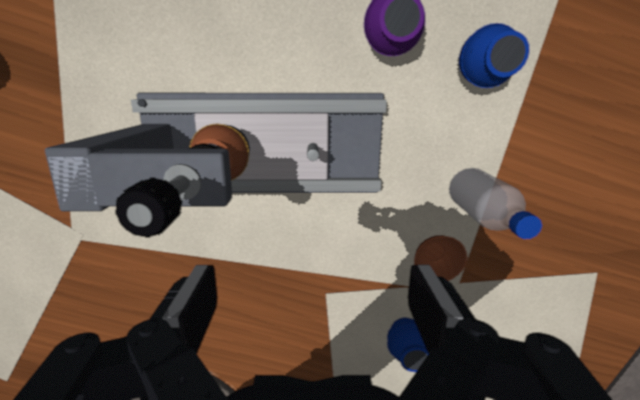

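The scene view shows the pot under the screw foot at (322,228) and the pin at (309,256). The wrist view shows the knob free at (148,208), with the bed home.

```bash

python3 -m creep '[[1,0,-12,-4,0,0,-0.12],[1,0,-24,-4,0,0,-0.24],[1,0,-36,-4,0,0,-0.36],[1,0,-48,-4,0,0,-0.48],[1,0,-60,-4,0,0,-0.6],[1,0,-72,-4,0,0,-0.72],[1,0,-84,-4,0,0,-0.84],[1,0,-96,-4,0,0,-0.96],[1,0,-106,-4,0,0,-1.08],[1,0,-114,-4,0,0,-1.2],[1,0,-114,-4,0,0,-1.32],[1,0,-114,-4,0,0,-1.44],[1,0,-114,-4,0,0,-1.56],[1,0,-114,-4,0,0,-1.68],[1,0,-114,-4,0,0,-1.8],[1,0,-114,-4,0,0,-1.92],[1,0,-114,-4,0,0,-2.04],[1,0,-114,-4,0,0,-2.16],[1,0,-114,-4,0,0,-2.2],[1,0,-114,-4,0,0,-2.2]]' >/dev/null
python3 -c "
from h import *
to([556.5,20,236],0)"
```

```text
t 12.05 tcp [556.   19.5 338.4] shift [ -0.2   0.9 102.4] yaz 53.9 j1,j7 [-0.88  0.95] tilt [-1.6e-03 -5.0e-04 -1.0e+00] F [-0.2 -0.4 -1.1] M [ 0.04  0.02 -0.01] w 85.1
turn z [ 7.223  4.082  0.94  -2.202 -5.343]
```

```bash

python3 -m creep '[[1,0,1,0,0,0,-0.12],[1,0,1,0,0,0,-0.24],[1,0,1,0,0,0,-0.36],[1,0,1,0,0,0,-0.48],[1,0,1,0,0,0,-0.6],[1,0,1,0,0,0,-0.72],[1,0,1,0,0,0,-0.84],[1,0,1,0,0,0,-0.96],[1,0,1,0,0,0,-1.08],[1,0,1,0,0,0,-1.2],[1,0,1,0,0,0,-1.32],[1,0,1,0,0,0,-1.4],[1,0,1,0,0,0,-1.4],[1,0,1,0,0,0,-1.4]]' >/dev/null
python3 -c "
from h import *
to([556.5,20,236],0)
print(np.round(ctrl.state()['joints'],2))"
```

```text
t 13.22 tcp [556.8  20.3 338.8] shift [  0.3  -0.  102.8] yaz 133.7 j1,j7 [-0.72  2.3 ] tilt [-1.e-03 -3.e-04 -1.e+00] F [-0.2 -0.5  0.1] M [-0.03  0.05  0.05] w 85.7
turn z [ 8.617  5.475  2.333 -0.808 -3.95 ]
[-0.72  0.16  0.66  1.76 -0.11  1.25  2.3 ]
```

```bash

python3 -m creep '[[1,0,0,30,0,0,0],[1,0,0,60,0,0,0],[1,0,0,85,0,0,0],[1,0,0,100,0,0,0],[1,0,0,103,0,0,0],[1,0,0,103,0,0,0],[1,0,0,103,0,0,0]]' |egrep 'tcp|^force'
python3 -m creep '[[0.4,0,0,0,0,0,0],[0.1,0,0,0,0,0,0],[-0.1,0,0,0,0,0,0],[-1,0,0,0,0,0,0],[-1,0,0,0,0,0,0],[-1,0,0,0,0,0,0],[-1,0,0,0,0,0,0],[-1,0,0,0,0,0,0],[-1,0,0,0,0,0,0]]' 50
python3 -c "
from h import *
to([556.5,20,236],0)"
```

```text
tcp_pos: [557.5, 20.3, 237.1]
force: [-0.0, -0.0, 0.1]
t: 14.55
tcp_pos: [557.0, 20.7, 236.4]
eef_rot: [[-0.72, -0.694, -0.0], [-0.694, 0.72, 0.0], [-0.0, 0.0, -1.0]]
force: [-2.9, 4.0, 5.9]
gripper_width: 34.7
finger_force: 49.4
t 14.55 tcp [557.   20.7 236.4] shift [ 0.8 -0.1  0.4] yaz 134.0 j1,j7 [-0.68  2.37] tilt [-1.e-04  3.e-04 -1.e+00] F [-2.9  4.   5.9] M [0.79 0.64 0.02] w 34.7
turn z [ 8.621  5.48   2.338 -0.803 -3.945]
```

```bash

python3 -m creep '[[-1,0,0,0,0,0,0.05],[-1,0,0,0.2,0,0,0.1],[-1,0,0,0.6,0,0,0.16],[-1,0,0,0.8,0,0,0.22],[-1,0,0,1.1,0,0,0.28],[-1,0,0,1.4,0,0,0.34],[-1,0,0,1.8,0,0,0.4],[-1,0,0,2.1,0,0,0.46],[-1,0,0,2.4,0,0,0.5]]'
python3 -c "
from h import *
to([556.5,20,236],134)"
python3 -m creep '[[-1,0,0,0.29,0,0,0.05],[-1,0,0,0.57,0,0,0.1],[-1,0,0,0.86,0,0,0.15],[-1,0,0,1.15,0,0,0.2],[-1,0,0,1.43,0,0,0.25],[-1,0,0,1.72,0,0,0.3],[-1,0,0,2.0,0,0,0.35],[-1,0,0,2.29,0,0,0.4],[-1,0,0,2.58,0,0,0.45],[-1,0,0,2.87,0,0,0.5]]'|egrep ^force
python3 -c "
from h import *
to([556.5,20,236],134)"
```

```text
t: 15.3
tcp_pos: [557.0, 20.6, 233.8]
eef_rot: [[-0.965, -0.261, -0.0], [-0.261, 0.965, -0.0], [0.0, 0.0, -1.0]]
force: [-2.7, 4.2, 4.2]
gripper_width: 34.5
finger_force: 49.4
t 15.3 tcp [557.   20.6 233.8] shift [ 0.6 -0.4 -2.2] yaz 105.1 j1,j7 [-0.76  1.9 ] tilt [-2.e-04 -0.e+00 -1.e+00] F [-2.7  4.2  4.2] M [0.56 0.49 0.17] w 34.5
turn z [ 5.779  2.638 -0.504 -3.646 -6.787]
force: [-2.3, 2.5, 4.2]
t 16.13 tcp [557.   20.5 231. ] shift [ 0.4 -0.6 -5. ] yaz 76.5 j1,j7 [-0.84  1.46] tilt [-2.e-04 -1.e-04 -1.e+00] F [-2.3  2.5  4.2] M [0.44 0.56 0.1 ] w 34.3
turn z [ 5.28   2.138 -1.003 -4.145 -7.286]
```

```bash
cat > m.py <<'E'
from h import *
s=ctrl.state();R=np.array(s['eef_rot']);a=np.degrees(np.arctan2(R[1,1],R[0,1]))
ang=np.radians(134-a)
print('ang %.3f z %.2f F %s Mz %.3f j7 %.2f eff7 %.3f w %.1f t %.1f'%(ang%(2*np.pi),s['tcp_pos'][2],np.round(s['force'],1),s['moment'][2],s['joints'][6],s['effort'][6],s['gripper_width'],s['t']))
E
for i in 1 2 3 4; do python3 -m creep '[[-1,0,0,0.29,0,0,0.05],[-1,0,0,0.57,0,0,0.1]]'>/dev/null; python3 m.py; done
```

```text
ang 1.103 z 230.44 F [-2.4  2.   3.2] Mz 0.139 j7 1.37 eff7 1.623 w 34.5 t 16.3
ang 1.203 z 229.83 F [-2.7  2.6  4. ] Mz 0.086 j7 1.28 eff7 1.608 w 34.4 t 16.5
ang 1.303 z 229.27 F [-2.5  2.6  4.6] Mz 0.155 j7 1.19 eff7 1.593 w 34.7 t 16.6
ang 1.403 z 228.70 F [-2.9  1.8  3.2] Mz 0.129 j7 1.11 eff7 1.577 w 34.6 t 16.8
```

```bash

for i in 1 2 3 4 5 6 7 8; do python3 -m creep '[[-1,0,0,0.29,0,0,0.05]]'>/dev/null; python3 m.py; done
```

```text
ang 1.453 z 228.39 F [-2.8  2.3  3.8] Mz 0.102 j7 1.07 eff7 1.567 w 34.4 t 16.9
ang 1.503 z 228.13 F [-3.   2.9  2.9] Mz 0.132 j7 1.02 eff7 1.559 w 34.6 t 17.0
ang 1.553 z 227.80 F [-3.1  2.5  3.6] Mz 0.077 j7 0.98 eff7 1.551 w 34.7 t 17.1
ang 1.603 z 227.54 F [-2.6  1.8  4. ] Mz 0.084 j7 0.94 eff7 1.542 w 34.3 t 17.1
ang 1.653 z 227.23 F [-2.7  2.8  3.1] Mz 0.098 j7 0.90 eff7 1.533 w 34.4 t 17.2
ang 1.703 z 226.92 F [-2.4  2.3  4.1] Mz 0.084 j7 0.86 eff7 1.524 w 34.5 t 17.3
ang 1.753 z 226.64 F [-3.8  1.9  4. ] Mz 0.132 j7 0.81 eff7 1.515 w 34.8 t 17.4
ang 1.803 z 226.36 F [-3.8  2.   3.7] Mz 0.174 j7 0.77 eff7 1.507 w 34.7 t 17.5
```

```bash

for i in 1 2 3 4 5 6; do python3 -m creep '[[-1,0,0,0.29,0,0,0.05]]'>/dev/null; python3 m.py|tee -a log; done
python3 - <<'E'
from h import *
a,_=grab('scene','scene3'); w,p=world('scene','scene3')
cv2.imwrite('pics/c3.png',cv2.resize(p[150:270,270:370][:,:,::-1],None,fx=5,fy=5,interpolation=2))
E
```

```text
ang 1.853 z 226.07 F [-3.6  2.5  4. ] Mz 0.112 j7 0.73 eff7 1.498 w 34.7 t 17.6
ang 1.903 z 225.77 F [-3.6  1.7  3.7] Mz 0.074 j7 0.69 eff7 1.490 w 34.5 t 17.6
ang 1.953 z 225.49 F [-3.6  3.1  3.6] Mz 0.066 j7 0.65 eff7 1.480 w 34.6 t 17.7
ang 2.003 z 225.19 F [-4.   2.3  4.3] Mz 0.102 j7 0.61 eff7 1.472 w 34.8 t 17.8
ang 2.053 z 224.89 F [-3.9  2.2  4. ] Mz 0.119 j7 0.57 eff7 1.464 w 34.4 t 17.9
ang 2.103 z 224.62 F [-4.4  2.1  3.9] Mz 0.172 j7 0.53 eff7 1.457 w 34.5 t 18.0
```

View pics/c3.png

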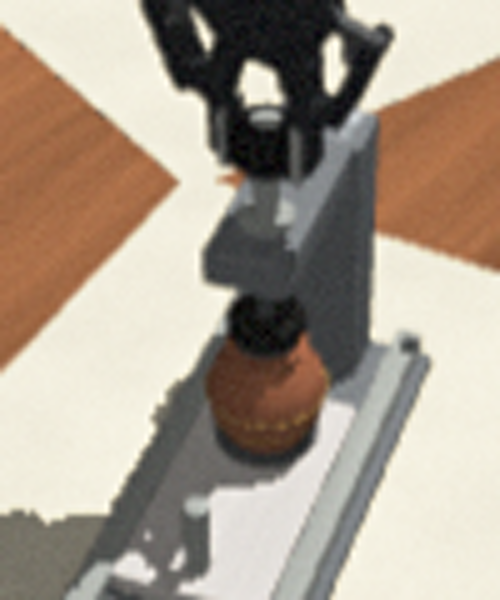

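The crop shows the gripper on the knob at (265,130). The black foot at (265,320) is at or very near the pot's mouth.

```bash

python3 - <<'E'
from h import *
for f in('scene2','scene3'):
    w,p=world('scene',f)
    print(f)
    for u in(322,324):
        for v in range(205,228): print(u,v,np.round(w[v,u]),p[v,u], end=' | ' if v%2 else '\n')
        print()
E
```

```text
scene2
322 205 [578. -11. 180.] [68 69 70] | 322 206 [579. -13. 178.] [65 65 67]
322 207 [579. -12. 175.] [63 64 66] | 322 208 [578. -11. 170.] [60 64 65]
322 209 [578. -11. 166.] [48 50 51] | 322 210 [558.  15. 134.] [28 29 29]
322 211 [560.  13. 133.] [15 10 10] | 322 212 [562.  10. 133.] [17 16 20]
322 213 [565.   6. 134.] [23 16 13] | 322 214 [567.   3. 133.] [26 26 21]
322 215 [568.   2. 130.] [8 3 9] | 322 216 [568.   2. 127.] [24 24 22]
322 217 [569.   0. 125.] [26 32 28] | 322 218 [557.  16. 104.] [44 41 43]
322 219 [558.  16. 100.] [41 42 43] | 322 220 [560.  13.  99.] [35 38 37]
322 221 [565.   5. 104.] [54 46 43] | 322 222 [567.   3. 103.] [73 49 38]
322 223 [570.  -1. 104.] [76 46 31] | 322 224 [568.   2.  96.] [84 53 38]
322 225 [567.   4.  91.] [96 62 46] | 322 226 [568.   1.  89.] [99 63 46]
322 227 [570.  -0.  87.] [98 61 44] | 
324 205 [582.  -7. 180.] [64 68 70] | 324 206 [584. -10. 179.] [61 63 65]
324 207 [584. -10. 175.] [65 67 70] | 324 208 [583.  -8. 170.] [64 68 67]
324 209 [582.  -8. 166.] [54 59 61] | 324 210 [560.  21. 131.] [27 32 30]
324 211 [564.  16. 13
[... 1636 characters left out ...]
583.  -9. 167.] [62 62 65] | 324 210 [562.  19. 134.] [37 42 41]
324 211 [562.  19. 130.] [38 38 39] | 324 212 [562.  19. 127.] [37 41 39]
324 213 [561.  21. 121.] [28 26 28] | 324 214 [564.  17. 121.] [22 27 25]
324 215 [565.  15. 120.] [16 22 18] | 324 216 [570.   9. 122.] [24 21 20]
324 217 [570.   9. 119.] [13 10 10] | 324 218 [572.   6. 119.] [19 15 14]
324 219 [572.   6. 115.] [16  8 15] | 324 220 [573.   5. 112.] [26 31 28]
324 221 [570.   9. 104.] [52 44 37] | 324 222 [nan nan nan] [76 48 35]
324 223 [574.   3. 103.] [83 54 37] | 324 224 [571.   7.  95.] [90 58 44]
324 225 [572.   6.  92.] [101  63  47] | 324 226 [573.   4.  90.] [100  60  42]
324 227 [576.   1.  90.] [117  78  55] |
```

```bash

for i in 1 2 3 4 5 6 7 8 9 10 11 12 13 14 15 16 17 18; do python3 -m creep '[[-1,0,0,0.29,0,0,0.05]]'>/dev/null; python3 m.py|tee -a log; done
```

```text
ang 2.150 z 224.35 F [-5.1  2.3  4.4] Mz 0.075 j7 0.49 eff7 1.988 w 34.5 t 18.1
ang 2.202 z 224.05 F [-4.3  2.3  4.1] Mz 0.131 j7 0.45 eff7 1.685 w 34.4 t 18.2
ang 2.252 z 223.75 F [-4.6  2.1  5.6] Mz 0.071 j7 0.41 eff7 1.462 w 34.4 t 18.3
ang 2.302 z 223.44 F [-4.   3.2  4.5] Mz 0.091 j7 0.38 eff7 1.431 w 34.5 t 18.4
ang 2.352 z 223.17 F [-5.1  1.8  4.5] Mz 0.118 j7 0.34 eff7 1.424 w 34.5 t 18.4
ang 2.402 z 222.84 F [-4.3  2.2  4. ] Mz 0.099 j7 0.30 eff7 1.419 w 34.5 t 18.5
ang 2.452 z 222.56 F [-4.3  2.5  5.3] Mz 0.100 j7 0.26 eff7 1.415 w 34.3 t 18.6
ang 2.502 z 222.27 F [-4.   2.5  4.6] Mz 0.072 j7 0.22 eff7 1.411 w 34.6 t 18.7
ang 2.552 z 221.98 F [-4.   3.3  4. ] Mz 0.140 j7 0.18 eff7 1.408 w 34.9 t 18.8
ang 2.602 z 221.66 F [-4.2  1.6  3.7] Mz 0.134 j7 0.14 eff7 1.449 w 34.6 t 18.9
ang 2.652 z 221.37 F [-4.6  3.9  3.9] Mz 0.106 j7 0.10 eff7 1.478 w 34.5 t 18.9
ang 2.702 z 221.08 F [-4.5  2.1  4.4] Mz 0.124 j7 0.06 eff7 1.504 w 34.7 t 19.0
ang 2.752 z 220.78 F [-3.3  3.   4.9] Mz 0.110 j7 0.02 eff7 1.531 w 34.8 t 19.1
ang 2.802 z 220.50 F [-4.8  2.7  5. ] Mz 0.111 j7 -0.02 eff7 1.558 w 34.5 t 19.2
ang 2.852 z 220.21 F [-5.3  3.   4.3] Mz 0.132 j7 -0.06 eff7 1.585 w 34.0 t 19.3
ang 2.902 z 219.91 F [-5.   3.2  5. ] Mz 0.124 j7 -0.10 eff7 1.611 w 34.6 t 19.4
ang 2.952 z 219.60 F [-4.   2.4  5. ] Mz 0.091 j7 -0.15 eff7 1.636 w 34.2 t 19.4
ang 3.002 z 219.33 F [-4.6  2.4  4. ] Mz 0.083 j7 -0.19 eff7 1.659 w 34.4 t 19.5
```

```bash

for i in $(seq 15); do python3 -m creep '[[-1,0,0,0.115,0,0,0.02]]'>/dev/null; python3 m.py>>log; done; tail -15 log | cut -c1-90
```

```text
ang 3.022 z 219.16 F [-4.   3.6  4.1] Mz 0.091 j7 -0.21 eff7 -0.324 w 34.8 t 19.6
ang 3.041 z 219.07 F [-5.5  3.   4.9] Mz 0.127 j7 -0.22 eff7 0.375 w 34.9 t 19.7
ang 3.060 z 218.96 F [-5.3  2.3  5.5] Mz 0.102 j7 -0.24 eff7 0.585 w 34.7 t 19.8
ang 3.080 z 218.87 F [-5.9  3.3  5.6] Mz 0.084 j7 -0.26 eff7 0.611 w 34.8 t 19.9
ang 3.100 z 218.76 F [-4.9  2.4  5.1] Mz 0.119 j7 -0.28 eff7 0.615 w 34.9 t 19.9
ang 3.120 z 218.65 F [-5.5  2.8  4.3] Mz 0.098 j7 -0.30 eff7 0.618 w 34.6 t 20.0
ang 3.140 z 218.53 F [-4.2  3.1  4.3] Mz 0.083 j7 -0.32 eff7 0.621 w 34.8 t 20.1
ang 3.160 z 218.42 F [-4.6  3.5  5.7] Mz 0.080 j7 -0.33 eff7 0.623 w 34.3 t 20.2
ang 3.180 z 218.30 F [-4.7  3.5  4.5] Mz 0.106 j7 -0.35 eff7 0.626 w 34.7 t 20.3
ang 3.200 z 218.18 F [-5.4  3.3  4.5] Mz 0.118 j7 -0.37 eff7 0.628 w 34.2 t 20.4
ang 3.220 z 218.08 F [-4.9  3.7  4.3] Mz 0.128 j7 -0.39 eff7 0.630 w 34.3 t 20.4
ang 3.240 z 217.95 F [-5.1  3.5  5.4] Mz 0.194 j7 -0.41 eff7 0.632 w 34.6 t 20.5
ang 3.260 z 217.85 F [-5.1  3.9  4.1] Mz 0.115 j7 -0.43 eff7 0.634 w 34.4 t 20.6
ang 3.280 z 217.72 F [-4.5  2.9  5.1] Mz 0.102 j7 -0.44 eff7 0.636 w 34.8 t 20.7
ang 3.300 z 217.61 F [-5.1  3.4  5.1] Mz 0.069 j7 -0.46 eff7 0.638 w 34.4 t 20.8
```

```bash

for i in $(seq 15); do python3 -m creep '[[-1,0,0,0.115,0,0,0.02]]'>/dev/null; python3 m.py>>log; done; tail -15 log | cut -c1-90
python3 - <<'E'
from h import *
import re
q=np.array([[float(x) for x in re.findall(r'ang (\S+).*Mz (\S+)',l)[0]] for l in open('log')])
for lo in np.arange(1.8,4,.15):
    m=(q[:,0]>lo)&(q[:,0]<=lo+.15)
    if m.any(): print(round(lo,2),m.sum(),q[m,1].mean().round(4))
E
```

```text
ang 3.320 z 217.49 F [-3.4  3.5  5.5] Mz 0.092 j7 -0.48 eff7 0.640 w 34.6 t 20.9
ang 3.340 z 217.38 F [-4.8  3.1  4.1] Mz 0.159 j7 -0.50 eff7 0.641 w 34.7 t 20.9
ang 3.360 z 217.26 F [-5.4  3.7  4.4] Mz 0.102 j7 -0.52 eff7 0.643 w 34.9 t 21.0
ang 3.380 z 217.14 F [-5.1  3.9  4.5] Mz 0.092 j7 -0.54 eff7 0.644 w 34.7 t 21.1
ang 3.400 z 217.03 F [-4.8  3.3  4.2] Mz 0.127 j7 -0.56 eff7 0.646 w 34.5 t 21.2
ang 3.420 z 216.92 F [-5.2  2.6  4.2] Mz 0.075 j7 -0.58 eff7 0.645 w 34.6 t 21.3
ang 3.440 z 216.81 F [-5.6  3.8  5.7] Mz 0.137 j7 -0.60 eff7 0.643 w 34.9 t 21.4
ang 3.460 z 216.68 F [-5.   3.7  5.4] Mz 0.125 j7 -0.61 eff7 0.642 w 34.5 t 21.4
ang 3.480 z 216.56 F [-5.   2.7  5.4] Mz 0.114 j7 -0.63 eff7 0.640 w 34.6 t 21.5
ang 3.500 z 216.48 F [-4.7  3.7  4.5] Mz 0.147 j7 -0.65 eff7 0.639 w 34.5 t 21.6
ang 3.520 z 216.34 F [-5.7  2.7  5.5] Mz 0.170 j7 -0.67 eff7 0.637 w 34.9 t 21.7
ang 3.540 z 216.22 F [-4.1  4.1  4.9] Mz 0.119 j7 -0.69 eff7 0.636 w 34.3 t 21.8
ang 3.560 z 216.12 F [-5.6  4.1  3.8] Mz 0.105 j7 -0.71 eff7 0.634 w 34.6 t 21.9
ang 3.580 z 215.99 F [-4.8  4.1  3.8] Mz 0.114 j7 -0.73 eff7 0.633 w 34.6 t 21.9
ang 3.600 z 215.88 F [-5.9  3.8  5.5] Mz 0.106 j7 -0.75 eff7 0.631 w 34.5 t 22.0
1.8 2 0.093
1.95 3 0.0957
2.1 3 0.126
2.25 3 0.0933
2.4 3 0.0903
2.55 3 0.1267
2.7 3 0.115
2.85 3 0.1157
3.0 8 0.0984
3.15 7 0.1204
3.3 8 0.1066
3.45 7 0.1277
3.6 1 0.106
```

```bash
cat > fit.py <<'E'
import numpy as np,re
from scipy.optimize import curve_fit
q=np.array([[float(x) for x in re.findall(r'ang (\S+).*Mz (\S+).*eff7 (\S+)',l)[0]] for l in open('log')])
print(q[-20:,2])
f=lambda a,c,b:b+.131*np.maximum(0,a-c)
p,C=curve_fit(f,q[:,0],q[:,1],[3.4,.1]);print('contact,base',p,np.sqrt(np.diag(C)),'N now',4*5.73*(q[-1,0]-p[0]))
for lo in np.arange(3,4.3,.15):
    m=(q[:,0]>lo)&(q[:,0]<=lo+.15)
    if m.any(): print(round(lo,2),m.sum(),q[m,1].mean().round(4))
E
for i in $(seq 15); do python3 -m creep '[[-1,0,0,0.115,0,0,0.02]]'>/dev/null; python3 m.py>>log; done; tail -3 log; python3 fit.py
```

```text
ang 3.860 z 214.40 F [-5.   4.1  6. ] Mz 0.150 j7 -1.00 eff7 0.607 w 34.9 t 23.1
ang 3.880 z 214.29 F [-5.9  3.7  5.5] Mz 0.201 j7 -1.02 eff7 0.605 w 34.3 t 23.2
ang 3.900 z 214.14 F [-5.3  3.7  5.7] Mz 0.166 j7 -1.04 eff7 0.603 w 34.5 t 23.3
[0.637 0.636 0.634 0.633 0.631 0.629 0.628 0.626 0.624 0.621 0.62  0.619
 0.617 0.614 0.613 0.611 0.609 0.607 0.605 0.603]
contact,base [3.47515216 0.10812766] [0.05317404 0.00393331] N now 9.737512604423351
3.0 8 0.0984
3.15 8 0.114
3.3 7 0.112
3.45 7 0.1277
3.6 8 0.1245
3.75 7 0.1524
3.9 1 0.166
```

```bash

for i in $(seq 9); do python3 -m creep '[[-1,0,0,0.115,0,0,0.02]]'>/dev/null; python3 m.py>>log; done; tail -1 log; python3 fit.py
```

```text
ang 4.080 z 213.16 F [-4.1  3.7  5.3] Mz 0.161 j7 -1.21 eff7 0.583 w 34.5 t 24.0
[0.621 0.62  0.619 0.617 0.614 0.613 0.611 0.609 0.607 0.605 0.603 0.601
 0.598 0.596 0.594 0.592 0.59  0.588 0.586 0.583]
contact,base [3.45257343 0.10776087] [0.04800088 0.00402762] N now 14.38061694600703
3.0 8 0.0984
3.15 8 0.114
3.3 7 0.112
3.45 7 0.1277
3.6 8 0.1245
3.75 7 0.1524
3.9 8 0.18
4.05 2 0.191
```

```bash

python3 -m creep '[[-1,0,0,0.1,0,0,0.02],[-1,0,0,0.1,0,0,0.02],[1,0,0,0.1,0,0,0.02],[1,0,0,0.1,0,0,0.02],[1,0,0,0.1,0,0,0.02],[1,0,0,0.1,0,0,0.02],[1,0,0,-25,0,0,0.02],[1,0,0,-60,0,0,0.02],[1,0,0,-95,0,0,0.02],[1,0,0,-130,0,0,0.02],[1,0,0,-150,0,0,0.02],[1,0,0,-150,0,0,0.02],[1,0,0,-150,0,0,0.02],[1,0,0,-150,0,0,0.02]]'
python3 - <<'E'
from h import *
grab('scene','scene4'); grab('wrist','w4')
w,p=world('wrist','w4'); x,y,z=[w[...,i] for i in range(3)]
m=(z>225)&(z<270)&(np.hypot(x-556.5,y-20)<25)
print('knob',m.sum(),np.round(np.median(w[m],0),1),'expect z',270-4.1*5.73)
cv2.imwrite('pics/c4.png',cv2.resize(cv2.imread('pics/scene4.png')[130:360,130:400],None,fx=2.5,fy=2.5,interpolation=2))
E
```

```text
t: 25.18
tcp_pos: [556.8, 20.5, 362.6]
eef_rot: [[0.982, -0.19, -0.001], [-0.19, -0.982, 0.0], [-0.001, -0.0, -1.0]]
force: [0.5, -0.0, -0.5]
gripper_width: 85.3
finger_force: 0.0
knob 1701 [560.3  19.5 246.5] expect z 246.507
```

View pics/c4.png

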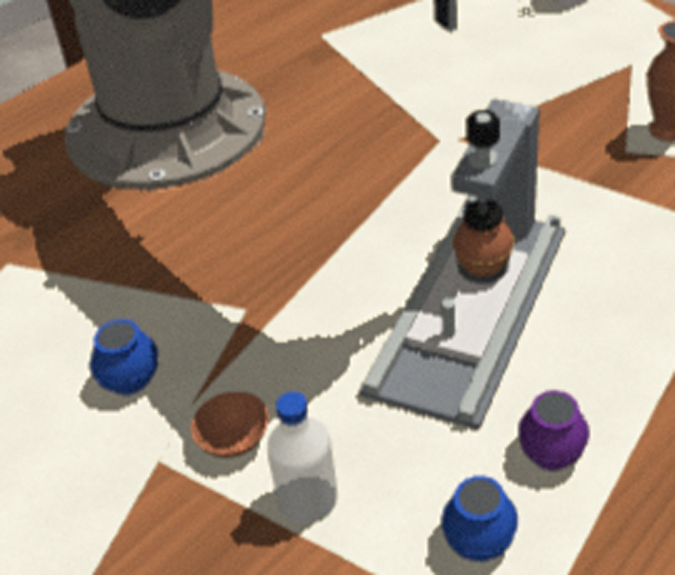

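The crop shows the pot clamped under the foot at (483,230), the bed home, and the bystanders where they were. The knob height of 246.5 mm matches 4.10 rad of turning.

```bash
python3 -c "
from station import ctrl
print(ctrl.sign_off())"
```

```text
the job is handed in; nothing more can be done
None
```

The job is handed in: the bed is fully home, the rubber foot holds the pot at about 15 N (estimated from the turning moment and knob angle, give or take about 1 N), the gripper has let go and is clear, and the other things on the bench look undisturbed in the last picture.

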